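Load the border-print spindle

TASK

Set up the small printing spindle on the desk: thread the widest patterned drum from the rack onto the rod first, then the narrowest one, and fit the aluminium cap over the end of the rod. Gently push the whole stack home by the cap until it stands snug against the flange with no gaps, the stiff collar pushed right in, and let go. Leave the middle-sized drum on the rack and everything else on the desk where it is.

Things in the scene. Friction and masses are not known exactly. Their poses are not given: they have to be found in the camera images.
- stand: Fixed printing stand: wooden base 150 x 100 x 12 mm, upright, aluminium flange of 56 mm diameter, and a level steel rod, axis 75 mm above the desk. All below 105 mm. Origin on the desk under the flange's face; x along the rod away from the flange, z up. Delicate: never push the stack along the rod with over 20 N, nor press or lever on the stand, rod and collar with over 35 N in all.
- rod_root (a point): Where the rod's axis meets the flange's face; axes as the stand's (x along the rod, outwards). The rod is 18 mm in diameter.
- rod_tip (a point): The rod's free end, 90 mm along x from rod_root. The last 7 mm taper from 18 to 11 mm diameter.
- collar (a joint): Brass brake collar, a 29 mm sleeve round the rod that slides with dry friction (about 7 N alone, with the rubbing of the parts 8 to 12 N; no spring, stays where left). Value in m: how far its face stands out from the flange's face, 0 = flush. It starts 6 to 14 mm out; the drum in front pushes it in until that drum stops hard on the flange.
- rack: Fixed plywood rack 270 x 70 x 8 mm with two dowels (tops 17 mm above the desk, 40 mm wide over both). Origin on the desk under its centre, x along the row. Drums and cap stand on the dowels in a row in any order, axes along the row, centres about 60 mm apart.
- wide_drum: Wooden print drum, the widest: 56 mm diameter, 40 mm wide, with a through bore of 20.4 mm on its axis. Origin at its centre, x along the bore (either end may go first). Weighs 50 to 110 g. Seated home its centre is 20 mm from the flange's face.
- narrow_drum: Wooden print drum, the narrowest: 56 mm diameter, 24 mm wide, same bore, origin at its centre, x along the bore. Seated home its centre is 52 mm from the flange's face.
- spare_drum: Wooden print drum of middle width, 32 mm, 56 mm diameter, not needed. It stays on the rack. Origin at its centre, x along the bore.
- cap: Aluminium end cap: 50 mm diameter, 41 mm long, one end closed and domed; blind bore 20.4 mm diameter, 31 mm deep. Origin at the centre of the open rim, x along the bore to the domed end; stands in the rack with x roughly the same way as the stand's x, as it must be fitted. Straight side from x = 0 to 31 mm. 60 to 130 g. Home: rim 64 mm from the flange's face.
- ink_jar: Closed glass ink jar, 52 mm diameter, 60 mm high, stands near the stand. A bystander.
- eraser: Dark eraser 45 x 24 x 14 mm beside the rack. A bystander.
- river_stone: Flat round stone 44 mm across, 16 mm high, between robot and stand. A bystander.
- flat_brush: Paint brush 200 mm long lying behind the stand. A bystander.
- sanding_block: Cork sanding block 90 x 45 x 30 mm near the rack. A bystander.
Things that resemble listed ones, but are neither listed nor needed, are in the scene too. What is shaped like the narrow_drum but blue is not meant.

How it is judged:
On the way, in this order (a step that is already met when the one before it is completed fails the run):
1. the widest drum is threaded on the rod (x of wide_drum in the frame of rod_root between 0 and 0.078 m and y of wide_drum in the frame of rod_root between -0.0035 and 0.0035 m and z of wide_drum in the frame of rod_root between -0.0035 and 0.0035 m), for 0.2 s.
2. then the narrowest drum is threaded on the rod outside it (x of narrow_drum in the frame of rod_root between 0 and 0.086 m and y of narrow_drum in the frame of rod_root between -0.0035 and 0.0035 m and z of narrow_drum in the frame of rod_root between -0.0035 and 0.0035 m), for 0.2 s.
3. then the cap is over the rod's end (x of cap in the frame of rod_root between 0 and 0.082 m and y of cap in the frame of rod_root between -0.0035 and 0.0035 m and z of cap in the frame of rod_root between -0.0035 and 0.0035 m), for 0.2 s.
At the end, for the whole second after the job is handed in: The widest drum stands against the flange (centre 18 to 22 mm from its face), the narrowest against it (centre 49.8 to 54.2 mm), the cap over the rod's end against that (rim 61.6 to 66.4 mm), all within 3.5 mm of the rod's axis, the collar within 1.8 mm of flush, and drums and cap at rest (x of wide_drum in the frame of rod_root between 0.018 and 0.022 m and x of narrow_drum in the frame of rod_root between 0.0498 and 0.0542 m and x of cap in the frame of rod_root between 0.0616 and 0.0664 m and y of wide_drum in the frame of rod_root between -0.0035 and 0.0035 m and z of wide_drum in the frame of rod_root between -0.0035 and 0.0035 m and y of narrow_drum in the frame of rod_root between -0.0035 and 0.0035 m and z of narrow_drum in the frame of rod_root between -0.0035 and 0.0035 m and y of cap in the frame of rod_root between -0.0035 and 0.0035 m and z of cap in the frame of rod_root between -0.0035 and 0.0035 m and value of joint collar below 0.0018 m and linear speed of each of wide_drum, narrow_drum, cap below 0.02 m/s); the robot touches nothing.
It fails at once if the stack is pushed with more than 20 N (from drum to drum or from cap to drum) (contact force between narrow_drum and wide_drum above 20 N or contact force between cap and narrow_drum above 20 N).
It fails at once if the stand (with its rod, flange and collar) is pressed or levered with more than 35 N in all (contact force between stand and anything else above 35 N).
It fails at once if the middle-sized drum is moved more than 25 mm (distance of spare_drum from where it was at the start of the episode above 0.025 m).
It fails at once if a bystander is moved more than 25 mm (distance of any of ink_jar, eraser, river_stone, flat_brush, sanding_block from where it was at the start of the episode above 0.025 m).
It also fails if it takes over 72 s, if anything falls off the work surface, if the arm or the gripper's body presses on something with over 40 N, if the wrist force passes 120 N, or if a joint passes its speed limit or range.

ROBOT

A 7-joint arm with a two-finger parallel gripper is mounted at the origin on the work surface. World frame = base frame: x ahead of the robot, y to its left, z up, the work surface at z = 0. Lengths are in m, angles in rad, forces in N, time in s.
With the tool pointing down it reaches from about 0.425 to 0.925 m from the base axis. Payload 6.8 kg.
Tool frame: the origin (TCP) lies at the very end of the fingers, on their centre line; the grasp point (between the pads) lies 19 mm behind it (manip.grip_depth is the distance from the TCP to the grasp point, in m); z points along the fingers, y is the line along which they close (so a half turn about z gives the same grasp; the last joint's range is limited). The gripper opens to 88 mm and grips with 3 to 60 N. Pads are 20 mm wide; open, the fingers measure 115 mm over their backs; the gripper's body (75 mm by 178 mm) begins 61 mm behind the grasp point.
Start: joints at [-1.326, 0.477, 0.022, 1.555, -0.011, 1.109, -0.083], TCP at [0.233, 0.633, 0.223] pointing down, gripper open.
Joint ranges: [-2.96, 2.96], [-0.34, 2.1], [-1.41, 1.46], [0.24, 2.44], [-1.37, 4.51], [0.17, 1.92], [-2.96, 2.96]. Speed limits (rad/s): [2.39, 2.39, 3.14, 3.14, 3.14, 3.14, 3.14].

INTERFACE

Orientations are given as a rotation vector (axis times angle).
In Python, from bench import manip gives the robot as it stands.
- The arm moves only by the shell command python3 -m pendant 'ROWS' [OPENING] [FORCE]. ROWS is JSON, a list of rows, each an object with "xyz": the shift along the world's x, y, z in mm, a list of three; "turn": the turn about the world's z in rad. A call has 1 to 12 rows; each row shifts and turns the commanded pose from where the row before left it; what a row does not reach is not made up. A row lasts 1/8 s, in which the tool goes at most 62.5 mm and 10.7 degrees, less where a joint would pass 70% of its speed; a pose out of reach is approached as far as the arm can. A call is refused whole if a number of a shift passes 62.5 or a number of a turn 0.188, either way. A call with a gripper value outside its range is refused whole. OPENING is the gripper command: -1 is shut, 1 is fully open, values between are in proportion, set as the call begins (- or left out, the last holds). The fingers move at their own pace and stop on an object; FORCE is the grip in N (left out, the last holds). Time passes only in rows, so rows that do not move let the fingers close. It gives the time, the measured TCP pose, the force, the opening and the grip force at its end, in the units of the state.
- manip.observe(): the state, without advancing time (a new reading comes with each control period).
- manip.grab_frame(name): name is "scene" or "top" or "wrist"; returns the picture (384x512x3 uint8, red, green, blue); there is no depth.
- manip.calibration(name): a dict with "intrinsics" (3x3 intrinsics, pixels), "k1" (the pictures are not rectified: a ray, as slopes to the right and down, at radius r is drawn at 1 + k1 r^2 times it, then the intrinsics apply), "rvec" (rotation vector, rad) and "tvec" (3), from world to camera coordinates, as OpenCV has them. Camera axes: x right, y down, z forward; pixel columns grow to the right and rows downward; lengths in m; the calibration is good to about 2 mm. A picture is of the moment at which its call begins: read the wrist's pose just before it. calibration takes no time and is no camera call; for the wrist camera it gives the pose at the moment of the call.
- manip.finish_job(): hands the job in; it is judged then, once.
Trained networks look in the newest picture that a camera, given by its name, has taken for a name from the list of things; names that differ only in an ending like _2 or _b are one class to them, and where a whole thing is asked for, a point or a joint stands for the part that bears it (a point fixed in the world has none). Each returns a list of dicts, best first, with "conf" (0 to 1); they miss things now and then, are a little off and sometimes report something else, mostly with a low value. They report only what shows in the picture. A call takes as long as a camera call. They do not tell look-alikes from the thing itself.
- manip.look_for(thing, camera): "position" ([x, y, z] in m, in world coordinates, good to about 4 mm: the middle of the surface that is visible of it).
The state is a dict: "time_s": time; "joint_pos": joint angles; "qd": joint speeds; "joint_efforts": joint torques, N m; "tcp_pos": TCP position; "ee_rot": TCP orientation; "force": force on the tool from outside, world axes, zero at the start; "ft_torque": the same for the moment, N m; "width": finger opening in m; "gripper_force": force on a finger pad.
Only numpy, scipy, OpenCV 4.12 (cv2) and the standard library are available. Lean on these libraries where they do the work, as an engineer would, in place of code of your own. Each camera call takes 0.05 s, during which the arm holds its last target. There are 200 camera calls.

## Working session

There is one attempt and no reset: what is moved stays moved. The work goes in short steps, Python scripts to look and compute and a shell command to move; the robot and the scene stay as the last step left them, time stands still between calls to the robot, and variables do not carry over. Pictures are saved under pics/ and viewed, at most 10 in all, crops included, and the job is handed in when it is done.

```bash
mkdir -p pics; ls; cat > h.py <<'E'
import numpy as np, cv2
from bench import manip
def ray(cam,u,v,cal=None):
    c=cal or manip.calibration(cam);K=np.array(c["intrinsics"]);R=cv2.Rodrigues(np.array(c["rvec"],float))[0];t=np.array(c["tvec"],float)
    d=np.array([(u-K[0,2])/K[0,0],(v-K[1,2])/K[1,1]]);s=d.copy()
    for _ in range(20): s=d/(1+c["k1"]*(s@s))
    return -R.T@t, R.T@np.array([s[0],s[1],1])
def onz(cam,u,v,z,cal=None):
    o,d=ray(cam,u,v,cal);return o+d*(z-o[2])/d[2]
def proj(cam,P,cal=None):
    c=cal or manip.calibration(cam);K=np.array(c["intrinsics"]);R=cv2.Rodrigues(np.array(c["rvec"],float))[0]
    p=(R@np.atleast_2d(P).T).T+np.array(c["tvec"]);s=p[:,:2]/p[:,2:];s=s*(1+c["k1"]*(s**2).sum(1,keepdims=True))
    return s@K[:2,:2].T+K[:2,2]
def save(cam,n,crop=None,f=1):
    im=manip.grab_frame(cam);cv2.imwrite(f"pics/raw_{n}.png",im[...,::-1])
    if crop: im=im[crop[1]:crop[3],crop[0]:crop[2]]
    cv2.imwrite(f"pics/{n}.png",cv2.resize(im,None,fx=f,fy=f,interpolation=cv2.INTER_CUBIC)[...,::-1])
E
python3 - <<'E'
from h import *
np.set_printoptions(precision=4,suppress=True)
save("scene","s0",None,1.5);save("top","t0",None,1.5)
for cam in ("top","scene"):
  for n in "stand rod_tip collar rack wide_drum narrow_drum spare_drum cap ink_jar river_stone sanding_block eraser flat_brush".split():
    print(cam,n,[(np.round(d["position"],3).tolist(),round(d["conf"],2)) for d in manip.look_for(n,cam)][:4])
print(manip.observe())
E
```

```text
pics
top stand [([0.569, 0.222, 0.01], 0.59), ([0.692, 0.166, 0.057], 0.4)]
top rod_tip [([0.572, 0.222, 0.008], 0.7)]
top collar [([0.69, 0.166, 0.061], 0.65)]
top rack [([0.494, -0.159, 0.011], 0.79)]
top wide_drum [([0.506, -0.266, 0.064], 0.67)]
top narrow_drum [([0.518, 0.015, 0.05], 0.72), ([0.38, -0.089, 0.058], 0.68), ([0.433, 0.0, 0.051], 0.63), ([0.49, -0.107, 0.068], 0.52)]
top spare_drum [([0.506, -0.227, 0.065], 0.67)]
top cap [([0.494, -0.158, 0.008], 0.57), ([0.502, -0.184, 0.057], 0.52)]
top ink_jar [([0.575, 0.222, 0.008], 0.64), ([0.692, 0.168, 0.061], 0.62)]
top river_stone [([0.368, 0.087, 0.017], 0.62), ([0.569, 0.223, 0.007], 0.25)]
top sanding_block [([0.335, -0.31, 0.031], 0.92)]
top eraser [([0.584, -0.173, 0.012], 0.59), ([0.721, 0.107, 0.018], 0.31)]
top flat_brush [([0.718, 0.107, 0.02], 0.95)]
scene stand [([0.59, 0.247, 0.013], 0.97)]
scene rod_tip [([0.592, 0.252, 0.015], 0.93)]
scene collar []
scene rack [([0.521, -0.152, 0.006], 0.69)]
scene wide_drum [([0.53, -0.264, 0.059], 0.45)]
scene narrow_drum [([0.382, -0.08, 0.031], 0.78), ([0.507, -0.098, 0.
[... 224 characters left out ...]
77, 0.04], 0.68)]
scene river_stone [([0.372, 0.096, 0.017], 0.56)]
scene sanding_block [([0.345, -0.299, 0.028], 0.63)]
scene eraser []
scene flat_brush [([0.728, 0.121, 0.016], 0.87)]
{'time_s': 1.4, 'joint_pos': array([-1.3261,  0.477 ,  0.0224,  1.5554, -0.0115,  1.1093, -0.0831]), 'qd': array([-0.0006,  0.0003,  0.0001, -0.0003,  0.0001, -0.002 , -0.    ]), 'joint_efforts': array([ -0.0001, -58.2725,   1.5332, -27.2927,  -0.0544,   0.0102,
         0.    ]), 'tcp_pos': array([0.2332, 0.6334, 0.2226]), 'ee_rot': array([ 0.5513,  3.0928, -0.0001]), 'force': array([ 1.1752,  1.1656, -0.247 ]), 'ft_torque': array([0.0109, 0.0076, 0.0019]), 'gripper_force': 0.0, 'width': 0.08786228913574061}
```

View pics/t0.png

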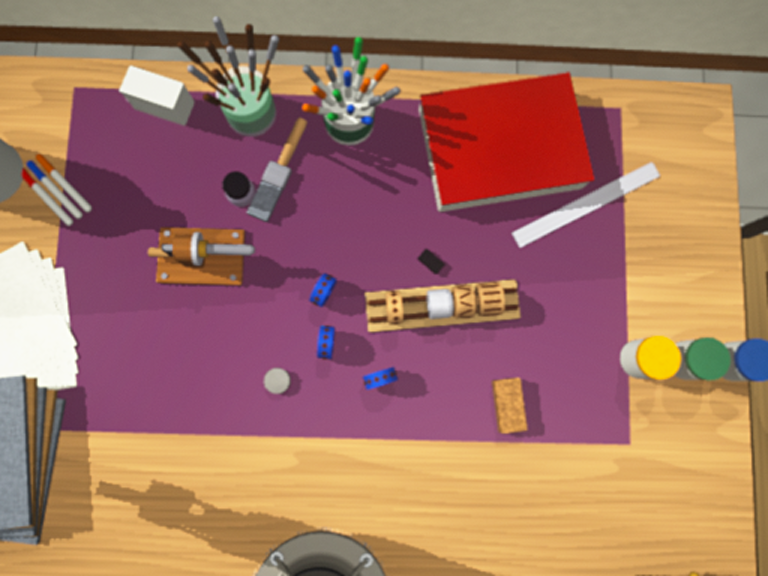

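View pics/s0.png

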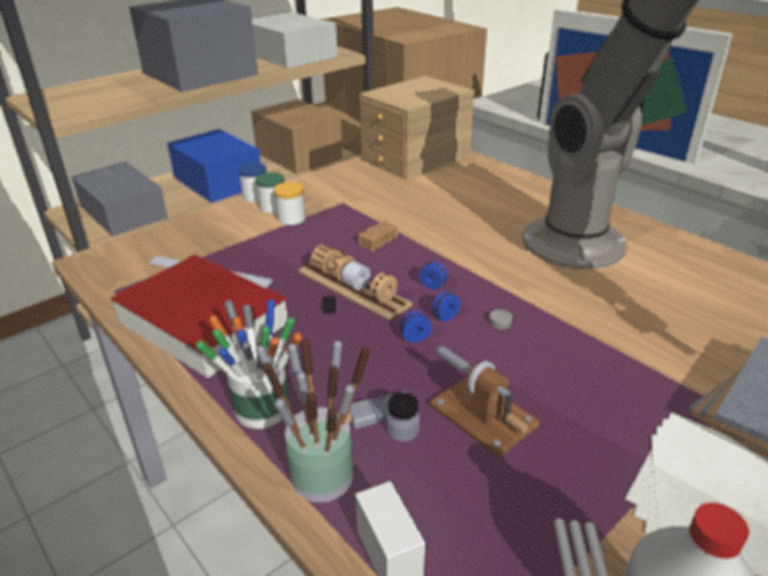

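Top view (×1.5): the stand is at (200,250), with its rod pointing right, i.e. toward world −y. The rack row, left to right, is narrow (395,305), cap (440,303), then two drums at (465,300) and (490,298). The three blue drums at (322,290), (326,342) and (380,379) are decoys. I'll measure roughly first, then go close with the wrist camera.

```bash
python3 - <<'E'
from h import *
np.set_printoptions(precision=4,suppress=True)
for u,v in [(252,249),(203,249)]: print(onz("top",u/1.5,v/1.5,.075))
for u,v in [(395,305),(440,303),(465,300),(490,298)]: print(onz("top",u/1.5,v/1.5,.068))
c=manip.calibration("wrist");R=cv2.Rodrigues(np.array(c["rvec"]))[0];print(-R.T@c["tvec"],R[2],c["intrinsics"],c["k1"])
E
python3 -m pendant '[{"xyz":[0,0,50],"turn":0},{"xyz":[40,-45,20],"turn":-0.175},{"xyz":[40,-45,0],"turn":-0.175},{"xyz":[40,-45,0],"turn":-0.175},{"xyz":[40,-45,0],"turn":-0.175},{"xyz":[40,-45,0],"turn":-0.175},{"xyz":[40,-45,0],"turn":-0.175},{"xyz":[40,-45,0],"turn":-0.175},{"xyz":[40,-45,0],"turn":0},{"xyz":[0,-45,0],"turn":0},{"xyz":[0,-45,0],"turn":0},{"xyz":[0,0,0],"turn":0}]' 1
```

```text
[0.5809 0.1337 0.075 ]
[0.5784 0.2151 0.075 ]
[ 0.4946 -0.1078  0.068 ]
[ 0.5001 -0.1831  0.068 ]
[ 0.5064 -0.2251  0.068 ]
[ 0.511  -0.2673  0.068 ]
[0.1733 0.6568 0.3849] [ 0.2283 -0.0835 -0.97  ] [[336.1194   0.     253.4363]
 [  0.     336.1194 194.7748]
 [  0.       0.       1.    ]] -0.0355925930713953
time_s: 2.9
tcp_pos: [0.5533, 0.1794, 0.2929]
ee_rot: [2.236, 2.205, -0.0]
force: [-0.8, -0.2, -0.5]
width: 0.0875
gripper_force: 0.0
```

```bash
python3 -m pendant '[{"xyz":[30,-10,-50],"turn":0},{"xyz":[0,0,-50],"turn":0},{"xyz":[0,0,0],"turn":0},{"xyz":[0,0,0],"turn":0}]' 1
python3 - <<'E'
from h import *
print(manip.observe()["tcp_pos"],proj("wrist",[[.58,.215,.075],[.58,.134,.075]]))
import json
c=manip.calibration("wrist");json.dump({k:np.array(v).tolist() for k,v in c.items()},open("c1.json","w"))
save("wrist","w1",None,1.5)
E
```

```text
time_s: 3.4
tcp_pos: [0.5834, 0.1753, 0.1941]
ee_rot: [2.228, 2.215, 0.003]
force: [0.7, 0.1, 0.9]
width: 0.0875
gripper_force: 0.0
[0.58337329 0.17530453 0.19405112] [[246.34759902 144.28882761]
 [247.35146838 235.88969337]]
```

View pics/w1.png

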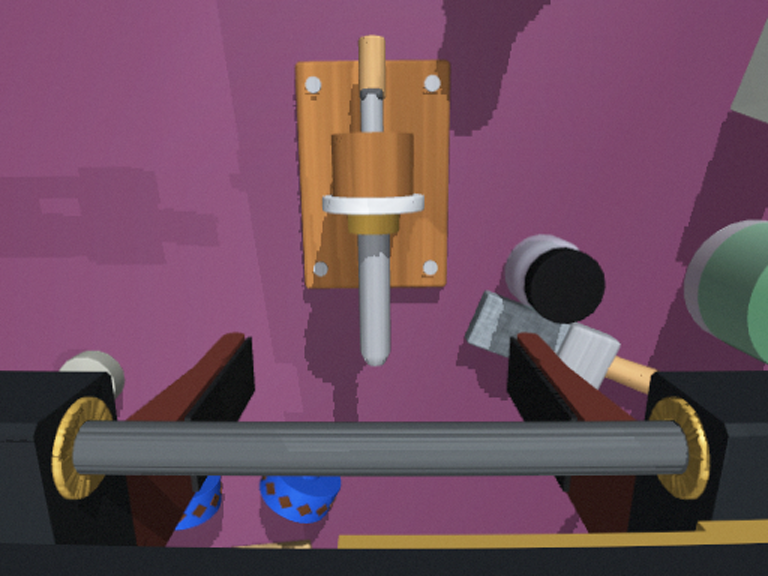

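The wrist view (×1.5) shows the rod from the flange face at about (373,213) to the tip at (375,365). The jar is at (565,280), well clear of the rod. Next I'll fit the rod axis numerically.

```bash
python3 - <<'E'
from h import *
import json
np.set_printoptions(precision=4,suppress=True)
c=json.load(open("c1.json"));im=cv2.imread("pics/raw_w1.png").astype(float)
# purple has G low; rod is gray
s=im[...,1]-im[...,2]*.5-im[...,0]*.5   # g-(r+b)/2 : gray ~0, purple negative
P=[]
for v in range(196,234,3):
    row=cv2.GaussianBlur(s[v-1:v+2].mean(0)[None],(3,1),0)[0]
    g=np.diff(row)
    l=225+np.argmax(g[225:249]);r=250+np.argmin(g[250:275])
    m=(l+r+1)/2; p=onz("wrist",m,v,.075,c);P.append(p);print(v,l,r,p[:2],(r-l))
P=np.array(P);k=np.polyfit(P[:,1],P[:,0],1);print("x=a*y+b",k)
col=s[:,249];print("tip",[(v,round(s[v,247:253].mean(),1),im[v,249].tolist()) for v in range(236,248)])
print("flange",[(v,im[v,249].tolist()) for v in range(130,162,2)])
for v in (241,242,243,244): print(v,onz("wrist",250,v,.075,c))
# flange front bottom edge? top rim of flange z=.103
for u,v in [(330/1.5,213/1.5),(248,144),(420/1.5,210/1.5)]: print(onz("wrist",u,v,.1,c),onz("wrist",u,v,.075,c))
# base corners z=.012
for u,v in [(305,287),(445,285),(449,62),(297,62)]: print("base",onz("wrist",u/1.5,v/1.5,.012,c))
E
```

```text
196 238 259 [0.5818 0.1706] 21
199 238 259 [0.5818 0.1679] 21
202 238 259 [0.5818 0.1652] 21
205 238 259 [0.5817 0.1625] 21
208 239 259 [0.5821 0.1598] 20
211 239 259 [0.5821 0.1571] 20
214 239 259 [0.5821 0.1544] 20
217 239 259 [0.5821 0.1516] 20
220 239 259 [0.582  0.1488] 20
223 239 259 [0.582  0.1461] 20
226 239 259 [0.582  0.1433] 20
229 239 259 [0.582  0.1405] 20
232 239 259 [0.5819 0.1377] 20
x=a*y+b [-0.0067  0.583 ]
tip [(236, np.float64(-1.7), [191.0, 184.0, 178.0]), (237, np.float64(-1.6), [190.0, 183.0, 177.0]), (238, np.float64(-1.2), [186.0, 178.0, 172.0]), (239, np.float64(-1.5), [180.0, 174.0, 168.0]), (240, np.float64(-1.4), [173.0, 166.0, 163.0]), (241, np.float64(-1.5), [167.0, 158.0, 155.0]), (242, np.float64(-1.5), [158.0, 151.0, 146.0]), (243, np.float64(-7.2), [152.0, 146.0, 140.0]), (244, np.float64(-35.8), [124.0, 97.0, 134.0]), (245, np.float64(-45.9), [112.0, 77.0, 131.0]), (246, np.float64(-46.8), [115.0, 78.0, 134.0]), (247, np.float64(-46.2), [114.0, 75.0, 131.0])]
flange [(130, [69.0, 123.0, 178.0]), (132, [228.0, 228.0, 228.0]), (134, [240.0, 236.0, 234.0]), (136, [240.0, 237.0, 234.0]), (138, [242.0, 238.0, 234.0]), (140, [242.0, 239.0, 236.0]), (142, [201.0, 204.0, 204.0]), (144, [61.0, 130.0, 164.0]), (146, [58.0, 129.0, 160.0]), (148, [62.0, 132.0, 163.0]), (150, [61.0, 131.0, 163.0]), (152, [63.0, 132.0, 165.0]), (154, [63.0, 131.0, 162.0]), (156, [104.0, 129.0, 141.0]), (158, [139.0, 133.0, 128.0]), (160, [138.0, 132.0, 127.0])]
241 [0.5823 0.1291 0.075 ]
242 [0.5823 0.1282 0.075 ]
243 [0.5823 0.1272 0.075 ]
244 [0.5823 0.1263 0.075 ]
[0.5605 0.2192 0.1   ] [0.5581 0.217  0.075 ]
[0.5817 0.2176 0.1   ] [0.5814 0.2152 0.075 ]
[0.606  0.2204 0.1   ] [0.608  0.2184 0.075 ]
base [0.5329 0.1601 0.012 ]
base [0.6313 0.1609 0.012 ]
base [0.6305 0.3068 0.012 ]
base [0.5337 0.3074 0.012 ]
```

```bash
python3 - <<'E'
from h import *
import json
c=json.load(open("c1.json"));t=np.array([.5834,.1753,.1941])
print(1.5*proj("wrist",[t+[-.044,.01,0],t+[.044,.01,0],t+[-.044,.0,0],t+[.044,0,0]],c))
E
python3 -m pendant '[{"xyz":[-10,-30,40],"turn":0},{"xyz":[-10,-52,20],"turn":0},{"xyz":[-10,-52,0],"turn":0},{"xyz":[-10,-52,0],"turn":0},{"xyz":[-10,-52,0],"turn":0},{"xyz":[-10,-52,0],"turn":0},{"xyz":[-10,-52,0],"turn":0},{"xyz":[-5,-52,0],"turn":0},{"xyz":[0,-51,0],"turn":0.103},{"xyz":[0,0,0],"turn":0},{"xyz":[0,0,0],"turn":0}]' 1
python3 - <<'E'
from h import *
import json
c=manip.calibration("wrist");json.dump({k:np.array(v).tolist() for k,v in c.items()},open("c2.json","w"))
save("wrist","w2",None,1.5)
for n in "wide_drum narrow_drum spare_drum cap".split():
    for d in manip.look_for(n,"wrist")[:3]: print(n,np.round(d["position"],3),round(d["conf"],2),1.5*proj("wrist",d["position"],c))
E
```

```text
[[244.83825042 338.605169  ]
 [503.52494129 336.95569264]
 [246.94511375 366.06198597]
 [501.93367037 364.43522538]]
time_s: 4.82
tcp_pos: [0.5085, -0.2705, 0.2539]
ee_rot: [2.111, 2.324, 0.003]
force: [-0.3, 1.1, -0.7]
width: 0.0877
gripper_force: 0.0
wide_drum [ 0.511 -0.27   0.07 ] 0.68 [[379.69681672 263.61882306]]
narrow_drum [ 0.384 -0.111  0.037] 0.95 [[217.95173605  12.52316183]]
narrow_drum [ 0.491 -0.117  0.06 ] 0.72 [[372.38534825  27.13191664]]
spare_drum [ 0.51  -0.229  0.064] 0.96 [[383.84965416 204.2275419 ]]
cap [ 0.501 -0.186  0.062] 0.91 [[377.06308267 138.20950165]]
```

View pics/w2.png

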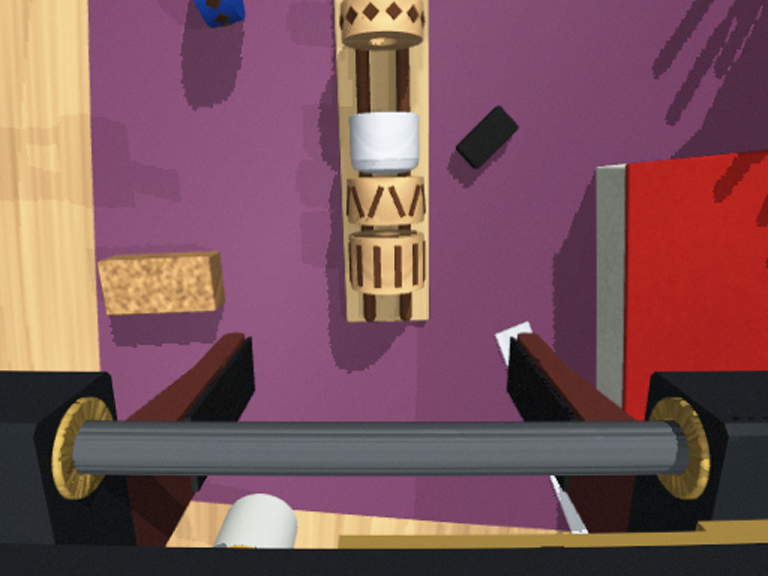

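Rack row in the wrist view (×1.5): narrow (383,22, diamonds), cap (384,141), spare (386,202, zigzag), wide (387,263, stripes). The wide one is the longest along the axis, about 61 px against about 50 px for the spare. The blue drum at (220,10) is a decoy. I'll confirm this with an enlarged crop and measure the drums.

```bash
python3 - <<'E'
from h import *
import json
np.set_printoptions(precision=4,suppress=True)
im=cv2.imread("pics/raw_w2.png");cv2.imwrite("pics/w2c.png",cv2.resize(im[0:220,200:310],None,fx=2.7,fy=2.7,interpolation=cv2.INTER_CUBIC))
c=json.load(open("c2.json"))
def seg(a,b,z=.069):
    p,q=onz("wrist",a[0]/1.5,a[1]/1.5,z,c),onz("wrist",b[0]/1.5,b[1]/1.5,z,c);print(a,(p+q)/2,np.linalg.norm(q-p))
print("lengths");seg((387,235),(387,290));seg((386,179),(386,222));seg((384,114),(384,168),.063);seg((383,0),(383,37))
print("dia at z=.041");seg((349,270),(425,270),.041);seg((347,205),(425,205),.041);seg((349,140),(419,140),.038);seg((341,20),(426,20),.041)
t=manip.observe()["tcp_pos"];print(t)
E
```

```text
lengths
(387, 235) [ 0.5159 -0.269   0.069 ] 0.03909932073109876
(386, 179) [ 0.5109 -0.2264  0.069 ] 0.02888348740483302
(384, 114) [ 0.5058 -0.1875  0.063 ] 0.03510867364236832
(383, 0) [ 0.4979 -0.1133  0.069 ] 0.02163021630879641
dia at z=.041
(349, 270) [ 0.5174 -0.2797  0.041 ] 0.057671592536866004
(347, 205) [ 0.5118 -0.2312  0.041 ] 0.0574160334947372
(349, 140) [ 0.5059 -0.1854  0.038 ] 0.0504817617915353
(341, 20) [ 0.4979 -0.1067  0.041 ] 0.05799753980818391
[ 0.5082 -0.2695  0.2527]
```

View pics/w2c.png

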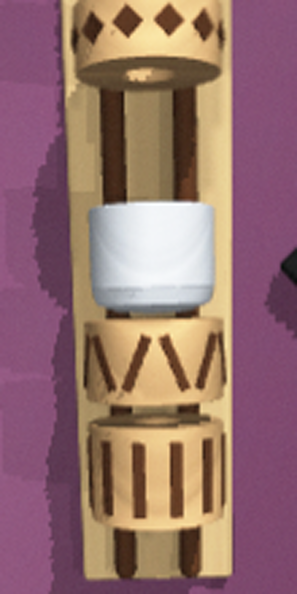

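The crop confirms it: the striped drum at the bottom is the widest, the zigzag spare is next, then the cap with its dome toward −y, then the diamond-patterned narrow drum at the top. I'll grasp the wide drum.

```bash
python3 -m pendant '[{"xyz":[6.5,0,-50],"turn":0.016},{"xyz":[0,0,-55],"turn":0},{"xyz":[0,0,-55],"turn":0},{"xyz":[0,0,-45],"turn":0},{"xyz":[0,0,-25],"turn":0},{"xyz":[0,0,0],"turn":0},{"xyz":[0,0,0],"turn":0}]' 0.7 20
python3 -m pendant '[{"xyz":[0,0,0],"turn":0},{"xyz":[0,0,0],"turn":0},{"xyz":[0,0,0],"turn":0},{"xyz":[0,0,0],"turn":0},{"xyz":[0,0,0],"turn":0}]' -1 20
```

```text
time_s: 5.95
tcp_pos: [0.515, -0.271, 0.0234]
ee_rot: [2.092, 2.342, 0.001]
force: [-0.1, -0.2, -0.6]
width: 0.0744
gripper_force: 0.0
time_s: 6.58
tcp_pos: [0.5139, -0.2711, 0.0232]
ee_rot: [-2.094, -2.342, -0.0]
force: [-3.1, 2.7, 7.0]
width: 0.055
gripper_force: 20.0
```

```bash
python3 -m pendant '[{"xyz":[0,0,20],"turn":0},{"xyz":[0,0,45],"turn":0},{"xyz":[0,0,50],"turn":0},{"xyz":[10,50,20],"turn":-0.035},{"xyz":[11,50,0],"turn":-0.036},{"xyz":[11,50,0],"turn":-0.036},{"xyz":[11,50,0],"turn":0},{"xyz":[12,50,0],"turn":0},{"xyz":[12,50,0],"turn":0},{"xyz":[0,50,-20],"turn":0},{"xyz":[0,0,0],"turn":0},{"xyz":[0,0,0],"turn":0}]' - 20
python3 - <<'E'
from h import *
import json
np.set_printoptions(precision=4,suppress=True)
o=manip.observe();print(o["tcp_pos"],o["width"],o["gripper_force"])
c=manip.calibration("wrist");json.dump({k:np.array(v).tolist() for k,v in c.items()},open("c3.json","w"))
save("wrist","w3",(60,0,460,300),2)
E
```

```text
time_s: 8.07
tcp_pos: [0.5812, 0.0786, 0.1382]
ee_rot: [2.215, 2.226, 0.0]
force: [0.0, 0.5, -0.9]
width: 0.0543
gripper_force: 20.0
[0.5812 0.0786 0.1382] 0.054330062864992805 19.993444009014638
```

View pics/w3.png

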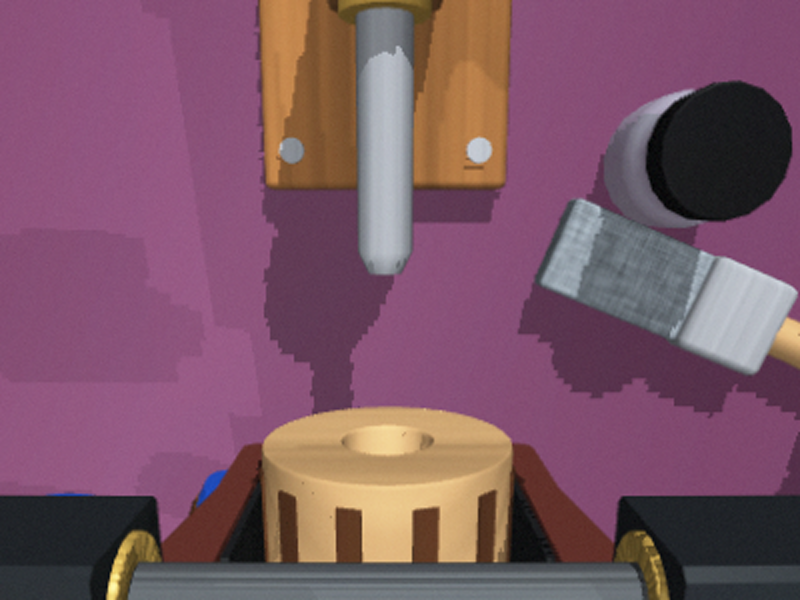

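The drum is held square, with its bore centre at crop (388,440). The rod's mid-line is at about 385.5 and its tip at (386,272). Next I'll compute the offset.

```bash
python3 - <<'E'
from h import *
import json
np.set_printoptions(precision=4,suppress=True)
c=json.load(open("c3.json"));r=lambda u,v:(60+u/2,v/2)
print("bore seen",onz("wrist",*r(388,440),.1562,c),"cyl edges",onz("wrist",*r(263,450),.1562,c),onz("wrist",*r(512,450),.1562,c))
T=np.array([.5812,.0786,.1382])
for dz in (.014,.016,.018,.020,.022): print(dz,[(2*(proj("wrist",T+[0,dy,dz],c)-[60,0])).round(1).tolist() for dy in (.018,.020,.022)])
print("top face edge",(2*(proj("wrist",T+[0,.021,.018+.028],c)-[60,0])))
im=cv2.imread("pics/raw_w3.png").astype(float);s=im[...,1]-im[...,2]*.5-im[...,0]*.5
for v in range(100,130,4):
    row=cv2.GaussianBlur(s[v-1:v+2].mean(0)[None],(3,1),0)[0];g=np.diff(row)
    l=228+np.argmax(g[228:246]);rr=258+np.argmin(g[258:275]);print(v,l,rr,onz("wrist",(l+rr+1)/2,v,.075,c)[:2])
print("tip",onz("wrist",*r(386,274),.0805,c), "collar face",onz("wrist",*r(386,6),.0895,c))
E
```

```text
bore seen [0.5834 0.0973 0.1562] cyl edges [0.5551 0.0948 0.1562] [0.6115 0.0951 0.1562]
0.014 [[[378.5, 437.6]], [[378.6, 429.3]], [[378.6, 421.0]]]
0.016 [[[378.4, 440.3]], [[378.5, 431.9]], [[378.5, 423.5]]]
0.018 [[[378.4, 443.1]], [[378.4, 434.6]], [[378.4, 426.1]]]
0.02 [[[378.3, 445.9]], [[378.3, 437.4]], [[378.3, 428.8]]]
0.022 [[[378.2, 448.9]], [[378.2, 440.2]], [[378.2, 431.5]]]
top face edge [[376.7445 476.1796]]
100 238 265 [0.582 0.152]
104 238 265 [0.5821 0.1495]
108 238 265 [0.5821 0.147 ]
112 238 265 [0.5821 0.1444]
116 238 265 [0.5821 0.1419]
120 238 265 [0.5821 0.1393]
124 238 265 [0.5821 0.1367]
128 239 264 [0.5821 0.1342]
tip [0.5828 0.1287 0.0805] collar face [0.5824 0.2055 0.0895]
```

```bash
python3 -m pendant '[{"xyz":[-1.5,0,-40],"turn":0},{"xyz":[0,0,-30],"turn":0},{"xyz":[0,0,-11],"turn":0},{"xyz":[0,0,0],"turn":0},{"xyz":[0,0,0],"turn":0}]' - 20
python3 - <<'E'
from h import *
import json
np.set_printoptions(precision=4,suppress=True)
c=manip.calibration("wrist");json.dump({k:np.array(v).tolist() for k,v in c.items()},open("c4.json","w"))
save("wrist","w4",(160,60,350,240),4)
im=cv2.imread("pics/raw_w4.png").astype(float);s=im[...,1]-im[...,2]*.5-im[...,0]*.5
for v in range(70,150,8):
    row=cv2.GaussianBlur(s[v-1:v+2].mean(0)[None],(3,1),0)[0];g=np.diff(row)
    l=225+np.argmax(g[225:246]);rr=258+np.argmin(g[258:280]);print(v,l,rr,onz("wrist",(l+rr+1)/2,v,.075,c)[:2])
E
```

```text
time_s: 8.75
tcp_pos: [0.5807, 0.0787, 0.0577]
ee_rot: [2.216, 2.225, 0.003]
force: [0.0, 0.3, -1.0]
width: 0.0546
gripper_force: 20.0
70 230 272 [0.5815 0.1616]
78 230 272 [0.5815 0.1584]
86 232 262 [0.5799 0.1553]
94 230 274 [0.582  0.1521]
102 231 274 [0.5822 0.1489]
110 231 274 [0.5822 0.1456]
118 231 274 [0.5822 0.1423]
126 231 274 [0.5822 0.139 ]
134 231 273 [0.582  0.1357]
142 235 269 [0.582  0.1323]
```

View pics/w4.png

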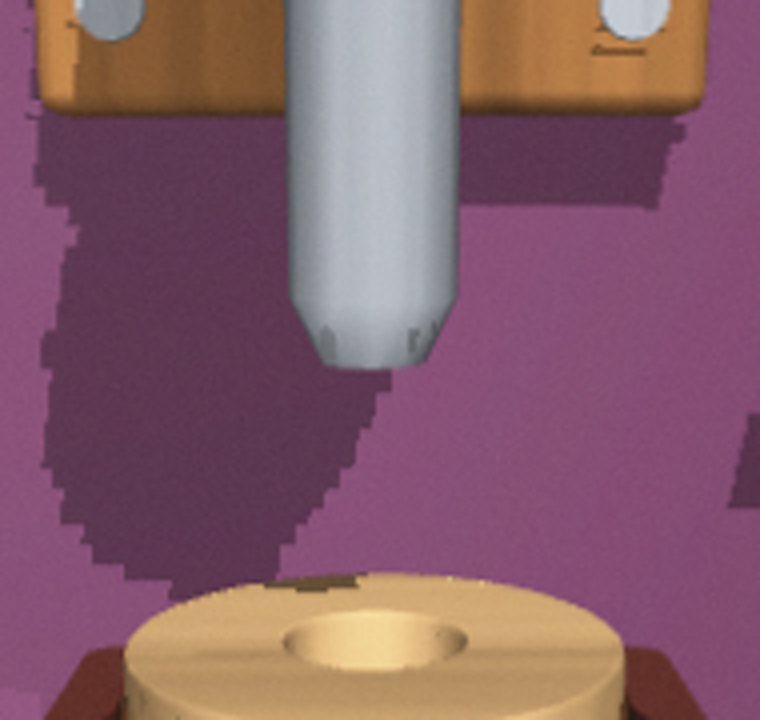

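Rod mid-line 373.5, rod tip 375 and bore 375.5 agree to about 0.2 mm, so it is aligned laterally. I'll insert gently.

```bash
python3 -m pendant '[{"xyz":[0,20,0],"turn":0},{"xyz":[0,8,0],"turn":0},{"xyz":[0,4,0],"turn":0},{"xyz":[0,4,0],"turn":0},{"xyz":[0,4,0],"turn":0},{"xyz":[0,0,0],"turn":0}]' - 20
```

```text
time_s: 9.55
tcp_pos: [0.5797, 0.1193, 0.0564]
ee_rot: [2.216, 2.227, 0.0]
force: [0.2, 0.6, -1.2]
width: 0.055
gripper_force: 20.0
```

```bash
python3 -m pendant '[{"xyz":[0,6,0],"turn":0},{"xyz":[0,6,0],"turn":0},{"xyz":[0,6,0],"turn":0},{"xyz":[0,0,0],"turn":0}]' - 20; python3 -m pendant '[{"xyz":[0,6,0],"turn":0},{"xyz":[0,6,0],"turn":0},{"xyz":[0,6,0],"turn":0},{"xyz":[0,0,0],"turn":0}]' - 20
```

```text
time_s: 10.05
tcp_pos: [0.5797, 0.1381, 0.0564]
ee_rot: [-2.214, -2.228, -0.001]
force: [0.0, 0.1, -0.7]
width: 0.0551
gripper_force: 20.0
time_s: 10.55
tcp_pos: [0.5796, 0.1561, 0.0563]
ee_rot: [-2.215, -2.228, -0.001]
force: [-0.1, 0.1, -1.1]
width: 0.0546
gripper_force: 20.0
```

```bash
python3 -m pendant '[{"xyz":[0,6,0],"turn":0},{"xyz":[0,6,0],"turn":0},{"xyz":[0,6,0],"turn":0},{"xyz":[0,4,0],"turn":0},{"xyz":[0,0,0],"turn":0}]' - 20; python3 -m pendant '[{"xyz":[0,2,0],"turn":0},{"xyz":[0,2,0],"turn":0},{"xyz":[0,0,0],"turn":0}]' - 20
```

```text
time_s: 11.18
tcp_pos: [0.5796, 0.1777, 0.0563]
ee_rot: [-2.215, -2.228, -0.0]
force: [-0.6, -0.0, 0.1]
width: 0.0551
gripper_force: 20.0
time_s: 11.55
tcp_pos: [0.5796, 0.1813, 0.0563]
ee_rot: [-2.216, -2.227, -0.0]
force: [0.0, 0.6, -1.3]
width: 0.055
gripper_force: 20.0
```

Threaded to just short of the collar. I'll release, go up, and look at the narrow drum and cap.

```bash
python3 -m pendant '[{"xyz":[0,0,0],"turn":0},{"xyz":[0,0,0],"turn":0},{"xyz":[0,0,0],"turn":0},{"xyz":[0,0,30],"turn":0},{"xyz":[0,0,50],"turn":0},{"xyz":[-10,-50,50],"turn":0.036},{"xyz":[-15,-60,15],"turn":0.036},{"xyz":[-15,-60,0],"turn":0.035},{"xyz":[-15,-60,0],"turn":0},{"xyz":[-15,-60,0],"turn":0},{"xyz":[-10,-55,0],"turn":0},{"xyz":[0,0,0],"turn":0}]' 0.72
python3 -m pendant '[{"xyz":[0,0,0],"turn":0}]'
python3 - <<'E'
from h import *
import json
c=manip.calibration("wrist");json.dump({k:np.array(v).tolist() for k,v in c.items()},open("c5.json","w"))
save("wrist","w5",(160,0,360,230),2.6)
print(manip.observe()["tcp_pos"])
save("top","t5",(90,130,200,210),4)
E
```

```text
time_s: 13.05
tcp_pos: [0.4995, -0.1617, 0.1954]
ee_rot: [2.103, 2.332, -0.001]
force: [0.0, -0.6, 0.3]
width: 0.0751
gripper_force: 0.0
time_s: 13.18
tcp_pos: [0.5013, -0.1561, 0.1948]
ee_rot: [-2.094, -2.342, -0.001]
force: [-0.6, 0.4, -0.2]
width: 0.0758
gripper_force: 0.0
[ 0.5015584  -0.15523749  0.19474289]
```

View pics/w5.png

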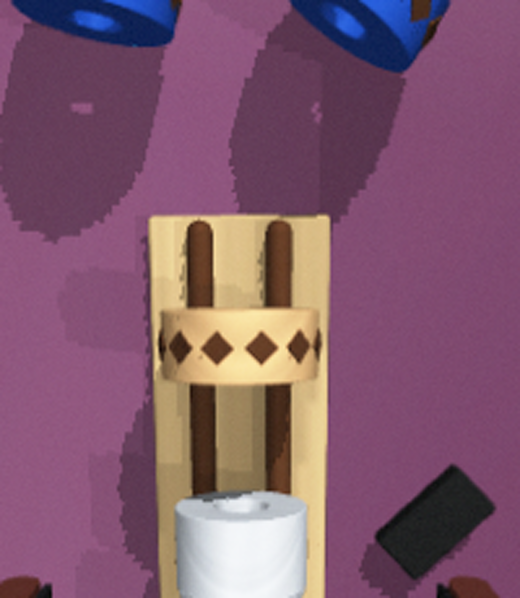

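View pics/t5.png

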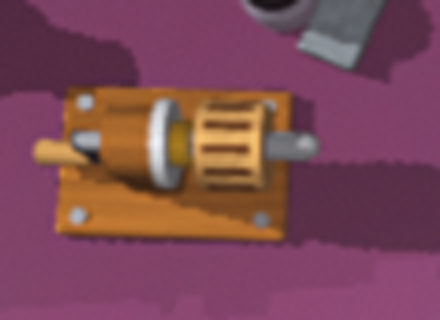

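The wide drum sits on the rod in front of the brass collar (top crop). In the wrist crop the narrow drum is at (240,346) and the cap's rim at (242,505), with the cap's dome toward −y.

```bash
python3 - <<'E'
from h import *
import json
np.set_printoptions(precision=4,suppress=True)
c=json.load(open("c5.json"));q=lambda u,v,z:onz("wrist",160+u/2.6,v/2.6,z,c)
print("narrow x",q(160,345,.041),q(320,345,.041)); print("narrow ends",q(240,311,.069),q(240,383,.069))
print("cap x",q(175,545,.038),q(307,545,.038)); print("cap rim top",q(242,522,.0627),"bore",q(242,505,.038))
print(manip.observe()["tcp_pos"])
E
```

```text
narrow x [ 0.4688 -0.1126  0.041 ] [ 0.5256 -0.1062  0.041 ]
narrow ends [ 0.4959 -0.097   0.069 ] [ 0.4984 -0.12    0.069 ]
cap x [ 0.4809 -0.187   0.038 ] [ 0.5309 -0.1814  0.038 ]
cap rim top [ 0.5045 -0.1685  0.0627] bore [ 0.5045 -0.1685  0.038 ]
[ 0.5016 -0.1549  0.1947]
```

```bash
python3 -m pendant '[{"xyz":[-6.5,46,-20],"turn":0},{"xyz":[0,0,-50],"turn":0},{"xyz":[0,0,-50],"turn":0},{"xyz":[0,0,-35],"turn":0},{"xyz":[0,0,-17],"turn":0},{"xyz":[0,0,0],"turn":0},{"xyz":[0,0,0],"turn":0}]' 0.72 20
python3 -m pendant '[{"xyz":[0,0,0],"turn":0},{"xyz":[0,0,0],"turn":0},{"xyz":[0,0,0],"turn":0},{"xyz":[0,0,0],"turn":0},{"xyz":[0,0,0],"turn":0}]' -1 20
```

```text
time_s: 14.15
tcp_pos: [0.4957, -0.1105, 0.024]
ee_rot: [2.092, 2.342, 0.002]
force: [0.2, 0.4, 0.4]
width: 0.0754
gripper_force: 0.0
time_s: 14.78
tcp_pos: [0.4947, -0.1105, 0.0234]
ee_rot: [-2.094, -2.342, -0.001]
force: [-1.9, 1.4, 5.9]
width: 0.0549
gripper_force: 20.0
```

```bash
python3 -m pendant '[{"xyz":[0,0,20],"turn":0},{"xyz":[0,0,50],"turn":0},{"xyz":[0,0,50],"turn":0},{"xyz":[21,47,0],"turn":-0.035},{"xyz":[21,48,0],"turn":-0.036},{"xyz":[21,48,0],"turn":-0.036},{"xyz":[21.5,47,0],"turn":0},{"xyz":[0,0,-30],"turn":0},{"xyz":[0,0,-40],"turn":0},{"xyz":[0,0,-16],"turn":0},{"xyz":[0,0,0],"turn":0},{"xyz":[0,0,0],"turn":0}]' - 20
python3 - <<'E'
from h import *
o=manip.observe();print(o["tcp_pos"],o["force"])
save("wrist","w6",(160,60,350,240),4)
E
```

```text
time_s: 16.27
tcp_pos: [0.5801, 0.0792, 0.0581]
ee_rot: [2.216, 2.226, 0.003]
force: [-0.1, -0.8, -0.9]
width: 0.0551
gripper_force: 20.0
[0.58012745 0.07920601 0.05813312] [-0.10903463 -0.82209817 -0.9338544 ]
```

View pics/w6.png

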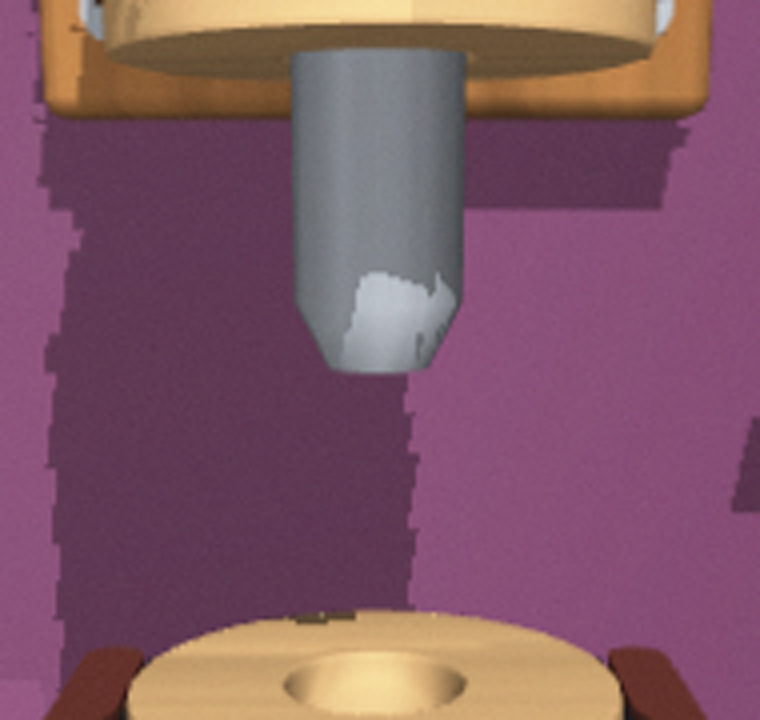

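Bore centre is at 375.5 and rod at 379, so I'll shift +0.4 mm in x and insert.

```bash
python3 -m pendant '[{"xyz":[0.4,18,0],"turn":0},{"xyz":[0,14,0],"turn":0},{"xyz":[0,4,0],"turn":0},{"xyz":[0,4,0],"turn":0},{"xyz":[0,4,0],"turn":0},{"xyz":[0,4,0],"turn":0},{"xyz":[0,0,0],"turn":0}]' - 20;python3 -m pendant '[{"xyz":[0,5,0],"turn":0},{"xyz":[0,5,0],"turn":0},{"xyz":[0,4,0],"turn":0},{"xyz":[0,0,0],"turn":0}]' - 20
```

```text
time_s: 17.2
tcp_pos: [0.5796, 0.1277, 0.0568]
ee_rot: [-2.216, -2.227, -0.0]
force: [0.1, 0.1, -1.2]
width: 0.0546
gripper_force: 20.0
time_s: 17.7
tcp_pos: [0.5795, 0.142, 0.0568]
ee_rot: [-2.215, -2.228, -0.0]
force: [0.9, 0.4, -0.3]
width: 0.0548
gripper_force: 20.0
```

```bash
python3 -m pendant '[{"xyz":[0,3,0],"turn":0},{"xyz":[0,2,0],"turn":0},{"xyz":[0,0,0],"turn":0}]' - 20;python3 -m pendant '[{"xyz":[0,0,0],"turn":0},{"xyz":[0,0,0],"turn":0},{"xyz":[0,0,0],"turn":0},{"xyz":[0,0,30],"turn":0},{"xyz":[0,0,50],"turn":0},{"xyz":[-10,-50,50],"turn":0.036},{"xyz":[-15,-60,0],"turn":0.036},{"xyz":[-15,-60,0],"turn":0.035},{"xyz":[-15,-60,0],"turn":0},{"xyz":[-15,-60,0],"turn":0},{"xyz":[-6,-40,0],"turn":0},{"xyz":[0,0,0],"turn":0}]' 0.72
python3 -m pendant '[{"xyz":[0,0,0],"turn":0},{"xyz":[0,0,0],"turn":0}]'
python3 - <<'E'
from h import *
import json
c=manip.calibration("wrist");json.dump({k:np.array(v).tolist() for k,v in c.items()},open("c7.json","w"))
for d in manip.look_for("narrow_drum","top")[:4]: print(np.round(d["position"],3),round(d["conf"],2))
save("top","t7"); save("wrist","w7")
a=cv2.imread("pics/raw_t7.png")[130:210,90:200];b=cv2.imread("pics/raw_w7.png")[60:260,160:360]
cv2.imwrite("pics/c7.png",np.hstack([cv2.resize(a,(550,400)),cv2.resize(b[:, :120],(240,400))]))
print(manip.observe()["tcp_pos"])
E
```

```text
time_s: 18.08
tcp_pos: [0.5795, 0.1466, 0.0568]
ee_rot: [-2.216, -2.227, -0.0]
force: [0.2, 0.0, -1.6]
width: 0.0547
gripper_force: 20.0
time_s: 19.58
tcp_pos: [0.5036, -0.1812, 0.1811]
ee_rot: [2.101, 2.334, -0.001]
force: [-0.3, 0.4, -0.2]
width: 0.0756
gripper_force: 0.0
time_s: 19.82
tcp_pos: [0.5053, -0.1756, 0.1804]
ee_rot: [-2.09, -2.345, -0.0]
force: [1.1, 0.1, -0.0]
width: 0.0757
gripper_force: 0.0
[0.515 0.014 0.052] 0.8
[0.429 0.002 0.052] 0.68
[0.567 0.236 0.014] 0.58
[ 0.50513311 -0.17615519  0.18049486]
```

View pics/c7.png

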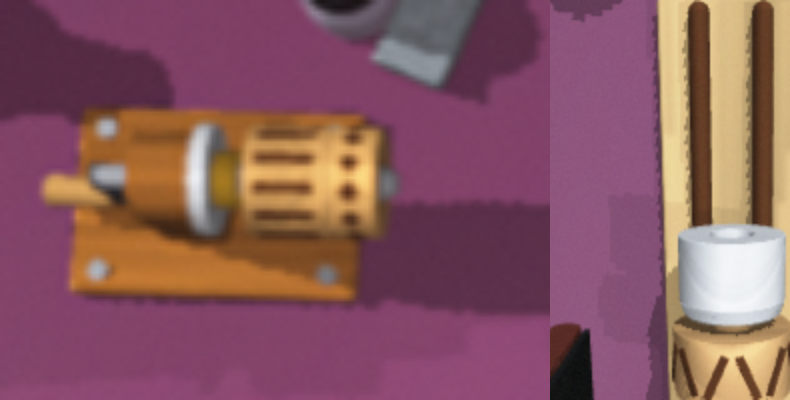

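Both drums are on the rod, wide inside and narrow outside; only the tapered tip shows. Now the cap, with a smaller opening to clear the eraser.

```bash
python3 -m pendant '[{"xyz":[-1.5,-8,-20],"turn":0},{"xyz":[0,0,-50],"turn":0},{"xyz":[0,0,-45],"turn":0},{"xyz":[0,0,-30],"turn":0},{"xyz":[0,0,-16],"turn":0},{"xyz":[0,0,0],"turn":0},{"xyz":[0,0,0],"turn":0}]' 0.45 25
python3 -m pendant '[{"xyz":[0,0,0],"turn":0},{"xyz":[0,0,0],"turn":0},{"xyz":[0,0,0],"turn":0},{"xyz":[0,0,0],"turn":0},{"xyz":[0,0,0],"turn":0}]' -1 25
```

```text
time_s: 20.85
tcp_pos: [0.5042, -0.1856, 0.0207]
ee_rot: [2.092, 2.341, 0.001]
force: [0.2, -1.0, -0.5]
width: 0.0633
gripper_force: 0.0
time_s: 21.48
tcp_pos: [0.5037, -0.1854, 0.0204]
ee_rot: [2.093, 2.342, 0.001]
force: [-1.7, 0.3, 7.1]
width: 0.049
gripper_force: 25.0
```

```bash
python3 -m pendant '[{"xyz":[0,0,20],"turn":0},{"xyz":[0,0,50],"turn":0},{"xyz":[0,0,50],"turn":0},{"xyz":[16,53,0],"turn":-0.035},{"xyz":[15,53,0],"turn":-0.036},{"xyz":[15,53,0],"turn":-0.036},{"xyz":[15,53,0],"turn":0},{"xyz":[15,53,0],"turn":0},{"xyz":[0,0,-40],"turn":0},{"xyz":[0,0,-30],"turn":0},{"xyz":[0,0,-12],"turn":0},{"xyz":[0,0,0],"turn":0}]' - 25
python3 -m pendant '[{"xyz":[0,0,0],"turn":0},{"xyz":[0,0,0],"turn":0}]'
python3 - <<'E'
from h import *
o=manip.observe();print(o["tcp_pos"],o["force"])
save("wrist","w8",(160,60,350,240),4)
E
```

```text
time_s: 22.98
tcp_pos: [0.579, 0.0793, 0.0574]
ee_rot: [-2.216, -2.226, 0.001]
force: [-0.1, -0.5, -1.3]
width: 0.049
gripper_force: 25.0
time_s: 23.22
tcp_pos: [0.5801, 0.0797, 0.0587]
ee_rot: [2.216, 2.226, 0.003]
force: [-0.1, -0.8, 0.1]
width: 0.0488
gripper_force: 25.0
[0.58009385 0.07968066 0.05873328] [-0.0893109  -0.7937762   0.08092899]
```

View pics/w8.png

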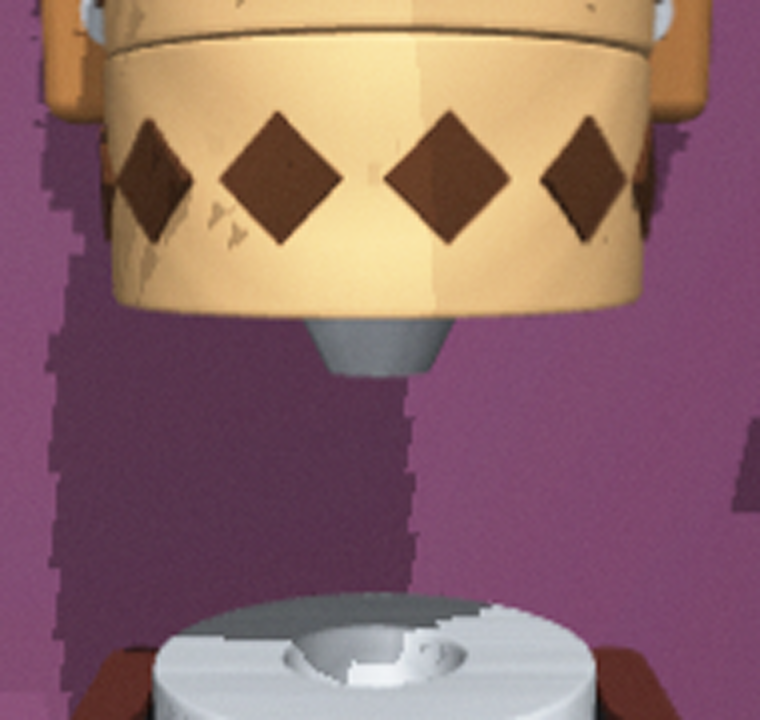

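The rod tip is at 381 and the bore at 375.5, so I'll shift +0.6 mm in x and approach. I have viewed 12 pictures, two over the 10 allowed, so from here I use only numbers.

```bash
python3 -m pendant '[{"xyz":[0.6,15,0],"turn":0},{"xyz":[0,12,0],"turn":0},{"xyz":[0,2,0],"turn":0},{"xyz":[0,2,0],"turn":0},{"xyz":[0,2,0],"turn":0},{"xyz":[0,2,0],"turn":0},{"xyz":[0,0,0],"turn":0}]' - 25;python3 -m pendant '[{"xyz":[0,1,0],"turn":0},{"xyz":[0,1,0],"turn":0},{"xyz":[0,1,0],"turn":0},{"xyz":[0,0,0],"turn":0}]'
```

```text
time_s: 24.15
tcp_pos: [0.5799, 0.1147, 0.0576]
ee_rot: [2.216, 2.227, 0.0]
force: [-0.0, -1.2, -1.1]
width: 0.0491
gripper_force: 25.0
time_s: 24.65
tcp_pos: [0.5799, 0.1178, 0.0576]
ee_rot: [-2.216, -2.227, -0.0]
force: [0.4, 0.3, -1.0]
width: 0.0491
gripper_force: 25.0
```

```bash
python3 -m pendant '[{"xyz":[0,1,0],"turn":0},{"xyz":[0,1,0],"turn":0},{"xyz":[0,1,0],"turn":0},{"xyz":[0,0,0],"turn":0}]';python3 -m pendant '[{"xyz":[0,1,0],"turn":0},{"xyz":[0,1,0],"turn":0},{"xyz":[0,0,0],"turn":0}]';python3 -m pendant '[{"xyz":[0,1,0],"turn":0},{"xyz":[0,1,0],"turn":0},{"xyz":[0,0,0],"turn":0}]'
```

```text
time_s: 25.15
tcp_pos: [0.5799, 0.1205, 0.0576]
ee_rot: [2.216, 2.227, -0.0]
force: [0.6, -1.1, -0.5]
width: 0.0489
gripper_force: 25.0
time_s: 25.52
tcp_pos: [0.5799, 0.1229, 0.0576]
ee_rot: [-2.216, -2.227, -0.0]
force: [-0.5, -0.7, -0.9]
width: 0.0486
gripper_force: 25.0
time_s: 25.9
tcp_pos: [0.5799, 0.1249, 0.0576]
ee_rot: [-2.216, -2.227, -0.0]
force: [0.2, 0.1, -0.8]
width: 0.0489
gripper_force: 25.0
```

```bash
python3 -m pendant '[{"xyz":[0,0.7,0],"turn":0},{"xyz":[0,0.7,0],"turn":0},{"xyz":[0,0,0],"turn":0}]';python3 -m pendant '[{"xyz":[0,0.7,0],"turn":0},{"xyz":[0,0.7,0],"turn":0},{"xyz":[0,0,0],"turn":0}]';python3 -m pendant '[{"xyz":[0,0.7,0],"turn":0},{"xyz":[0,0.7,0],"turn":0},{"xyz":[0,0,0],"turn":0}]'
```

```text
time_s: 26.28
tcp_pos: [0.5799, 0.1257, 0.0576]
ee_rot: [2.216, 2.226, -0.0]
force: [-0.4, -3.2, -1.3]
width: 0.0491
gripper_force: 25.0
time_s: 26.65
tcp_pos: [0.5798, 0.1257, 0.0576]
ee_rot: [2.217, 2.225, -0.002]
force: [-0.5, -6.1, -0.5]
width: 0.049
gripper_force: 25.0
time_s: 27.02
tcp_pos: [0.5797, 0.1262, 0.0576]
ee_rot: [2.217, 2.224, -0.003]
force: [-0.6, -7.6, 0.3]
width: 0.0488
gripper_force: 25.0
```

```bash
for i in 1; do python3 -m pendant '[{"xyz":[0,0.7,0],"turn":0},{"xyz":[0,0.7,0],"turn":0},{"xyz":[0,0,0],"turn":0}]'; done;python3 -m pendant '[{"xyz":[0,0.7,0],"turn":0},{"xyz":[0,0.7,0],"turn":0},{"xyz":[0,0,0],"turn":0}]';python3 -m pendant '[{"xyz":[0,0.7,0],"turn":0},{"xyz":[0,0.7,0],"turn":0},{"xyz":[0,0,0],"turn":0}]'
```

```text
time_s: 27.4
tcp_pos: [0.5797, 0.1276, 0.0576]
ee_rot: [2.217, 2.224, -0.003]
force: [-0.8, -8.2, 0.1]
width: 0.0486
gripper_force: 25.0
time_s: 27.78
tcp_pos: [0.5797, 0.1289, 0.0576]
ee_rot: [2.217, 2.224, -0.003]
force: [-0.6, -8.5, 0.6]
width: 0.0488
gripper_force: 25.0
time_s: 28.15
tcp_pos: [0.5797, 0.1303, 0.0576]
ee_rot: [2.217, 2.224, -0.004]
force: [-1.4, -7.2, 0.1]
width: 0.0489
gripper_force: 25.0
```

```bash
python3 -m pendant '[{"xyz":[0,0.7,0],"turn":0},{"xyz":[0,0.7,0],"turn":0},{"xyz":[0,0.7,0],"turn":0},{"xyz":[0,0,0],"turn":0}]';python3 -m pendant '[{"xyz":[0,0.7,0],"turn":0},{"xyz":[0,0.7,0],"turn":0},{"xyz":[0,0,0],"turn":0}]';python3 -m pendant '[{"xyz":[0,0.7,0],"turn":0},{"xyz":[0,0.7,0],"turn":0},{"xyz":[0,0,0],"turn":0}]'
```

```text
time_s: 28.65
tcp_pos: [0.5797, 0.1324, 0.0576]
ee_rot: [2.217, 2.224, -0.003]
force: [0.2, -7.8, 0.5]
width: 0.0486
gripper_force: 25.0
time_s: 29.02
tcp_pos: [0.5797, 0.1338, 0.0576]
ee_rot: [2.217, 2.224, -0.004]
force: [-0.5, -7.7, 0.0]
width: 0.0491
gripper_force: 25.0
time_s: 29.4
tcp_pos: [0.5797, 0.1352, 0.0576]
ee_rot: [2.217, 2.223, -0.004]
force: [-0.9, -7.7, 1.3]
width: 0.0488
gripper_force: 25.0
```

```bash
python3 -m pendant '[{"xyz":[0,0.6,0],"turn":0},{"xyz":[0,0.4,0],"turn":0},{"xyz":[0,0,0],"turn":0}]';python3 -m pendant '[{"xyz":[0,0.5,0],"turn":0},{"xyz":[0,0.5,0],"turn":0},{"xyz":[0,0,0],"turn":0}]'
```

```text
time_s: 29.78
tcp_pos: [0.5797, 0.1361, 0.0576]
ee_rot: [2.217, 2.223, -0.004]
force: [-0.8, -9.4, 0.7]
width: 0.0491
gripper_force: 25.0
time_s: 30.15
tcp_pos: [0.5797, 0.1371, 0.0576]
ee_rot: [2.217, 2.223, -0.004]
force: [-0.4, -8.0, 0.2]
width: 0.0489
gripper_force: 25.0
```

```bash
python3 -m pendant '[{"xyz":[0,0.5,0],"turn":0},{"xyz":[0,0.5,0],"turn":0},{"xyz":[0,0,0],"turn":0}]'
```

```text
time_s: 30.52
tcp_pos: [0.5796, 0.1376, 0.0576]
ee_rot: [2.217, 2.223, -0.004]
force: [-1.7, -8.7, 0.4]
width: 0.0487
gripper_force: 25.0
```

```bash
python3 -m pendant '[{"xyz":[0,0.5,0],"turn":0},{"xyz":[0,0,0],"turn":0}]';python3 -m pendant '[{"xyz":[0,0.5,0],"turn":0},{"xyz":[0,0,0],"turn":0}]'
```

```text
time_s: 30.78
tcp_pos: [0.5796, 0.1377, 0.0576]
ee_rot: [2.217, 2.222, -0.005]
force: [-1.1, -10.7, 2.0]
width: 0.049
gripper_force: 25.0
time_s: 31.02
tcp_pos: [0.5796, 0.1376, 0.0576]
ee_rot: [2.218, 2.222, -0.006]
force: [-0.9, -10.8, 0.9]
width: 0.049
gripper_force: 25.0
```

```bash
python3 -m pendant '[{"xyz":[0,0.6,0],"turn":0},{"xyz":[0,0,0],"turn":0}]'
```

```text
time_s: 31.28
tcp_pos: [0.5796, 0.1376, 0.0576]
ee_rot: [2.218, 2.221, -0.006]
force: [-1.3, -12.2, 2.2]
width: 0.0489
gripper_force: 25.0
```

Hard stop: force is rising with no motion, after 12 mm of collar travel as measured beforehand. I'll relax the load, release and lift away.

```bash
python3 -m pendant '[{"xyz":[0,-2.5,0],"turn":0},{"xyz":[0,0,0],"turn":0}]'; python3 -m pendant '[{"xyz":[0,0,0],"turn":0},{"xyz":[0,0,0],"turn":0},{"xyz":[0,0,0],"turn":0},{"xyz":[0,0,0],"turn":0},{"xyz":[0,0,10],"turn":0},{"xyz":[0,0,30],"turn":0},{"xyz":[0,0,50],"turn":0},{"xyz":[0,0,50],"turn":0},{"xyz":[0,-20,0],"turn":0},{"xyz":[0,0,0],"turn":0},{"xyz":[0,0,0],"turn":0}]' 0.6
python3 - <<'E'
from h import *
import json
np.set_printoptions(precision=4,suppress=True)
o=manip.observe();print(o["tcp_pos"])
c=manip.calibration("wrist");im=manip.grab_frame("wrist");cv2.imwrite("pics/raw_w9.png",im[...,::-1])
print(proj("wrist",[[.582,.2175,.103],[.582,.1775,.103],[.582,.1535,.103],[.582,.1535,.1],[.582,.1225,.1]],c))
for v in range(100,250,2): print(v,im[v,253].tolist(),end="; ")
for n in ("cap","collar","wide_drum","spare_drum"): print(n,[(np.round(d["position"],3),round(d["conf"],2)) for d in manip.look_for(n,"wrist")[:2]])
E
```

```text
time_s: 31.52
tcp_pos: [0.5797, 0.1376, 0.0576]
ee_rot: [2.217, 2.224, -0.003]
force: [-0.7, -6.3, 0.6]
width: 0.049
gripper_force: 25.0
time_s: 32.9
tcp_pos: [0.579, 0.1202, 0.1964]
ee_rot: [-2.215, -2.226, 0.003]
force: [0.6, 0.3, 0.2]
width: 0.0704
gripper_force: 0.0
[0.579  0.1202 0.1964]
[[255.7151  67.0417]
 [255.3874 123.597 ]
 [255.2001 155.6889]
 [255.1861 155.1845]
 [254.9574 194.2185]]
100 [235, 200, 140]; 102 [235, 198, 139]; 104 [236, 202, 142]; 106 [233, 196, 136]; 108 [232, 195, 136]; 110 [228, 187, 131]; 112 [228, 190, 133]; 114 [236, 203, 142]; 116 [241, 211, 148]; 118 [242, 214, 152]; 120 [244, 216, 155]; 122 [244, 217, 155]; 124 [250, 230, 167]; 126 [249, 228, 167]; 128 [248, 226, 163]; 130 [247, 223, 160]; 132 [244, 218, 156]; 134 [244, 213, 152]; 136 [243, 214, 150]; 138 [244, 218, 156]; 140 [247, 223, 159]; 142 [249, 227, 164]; 144 [250, 230, 168]; 146 [251, 230, 170]; 148 [250, 229, 165]; 150 [248, 226, 163]; 152 [247, 224, 161]; 154 [202, 197, 192]; 156 [238, 242, 245]; 158 [245, 248, 250]; 160 [246, 247, 250]; 162 [246, 248, 250]; 164 [246, 248, 250]; 166 [24
[... 217 characters left out ...]
 249]; 188 [248, 250, 251]; 190 [247, 249, 251]; 192 [226, 230, 234]; 194 [217, 223, 228]; 196 [218, 224, 228]; 198 [219, 224, 229]; 200 [110, 92, 107]; 202 [94, 56, 82]; 204 [92, 55, 81]; 206 [93, 58, 82]; 208 [92, 56, 81]; 210 [92, 56, 82]; 212 [95, 59, 84]; 214 [94, 55, 81]; 216 [95, 60, 86]; 218 [92, 55, 80]; 220 [93, 57, 81]; 222 [94, 55, 80]; 224 [95, 56, 82]; 226 [95, 58, 85]; 228 [91, 55, 78]; 230 [93, 55, 82]; 232 [90, 53, 80]; 234 [95, 58, 84]; 236 [93, 55, 81]; 238 [92, 53, 79]; 240 [94, 54, 82]; 242 [93, 54, 79]; 244 [93, 54, 80]; 246 [92, 55, 82]; 248 [92, 57, 82]; cap [(array([0.577, 0.138, 0.099]), 0.73)]
collar []
wide_drum [(array([0.578, 0.195, 0.101]), 0.91)]
spare_drum []
```

```bash
python3 - <<'E'
import cv2
im=cv2.imread("pics/raw_w9.png")[...,::-1]
for v in range(50,78): print(v,im[v,240].tolist(),im[v,253].tolist())
E
```

```text
50 [166, 112, 65] [186, 127, 74]
51 [163, 108, 61] [186, 128, 76]
52 [166, 110, 64] [184, 126, 74]
53 [164, 111, 65] [187, 128, 75]
54 [193, 171, 148] [236, 237, 239]
55 [218, 222, 226] [232, 236, 239]
56 [226, 229, 233] [231, 235, 238]
57 [227, 231, 236] [231, 233, 237]
58 [230, 233, 236] [231, 234, 238]
59 [228, 231, 237] [232, 235, 239]
60 [228, 232, 235] [234, 237, 241]
61 [229, 232, 236] [236, 239, 243]
62 [229, 232, 236] [236, 239, 243]
63 [230, 234, 237] [236, 239, 243]
64 [231, 233, 237] [233, 237, 240]
65 [195, 200, 208] [168, 172, 176]
66 [180, 153, 123] [242, 211, 148]
67 [228, 187, 128] [233, 195, 138]
68 [227, 186, 128] [232, 194, 136]
69 [223, 182, 123] [231, 194, 134]
70 [180, 141, 97] [233, 195, 136]
71 [224, 181, 127] [232, 194, 135]
72 [220, 177, 123] [234, 198, 138]
73 [195, 154, 105] [233, 197, 139]
74 [221, 181, 126] [232, 195, 136]
75 [218, 175, 120] [231, 194, 134]
76 [215, 176, 121] [232, 195, 135]
77 [214, 175, 121] [232, 193, 137]
```

The flange edge (v≈65.5) runs straight into wood with no brass or gap showing. The flange-to-cap-rim span matches 64 mm: 88.5 px measured against 88.6 predicted. I'm handing in.

```bash
python3 -c "
from bench import manip
print(manip.finish_job())"
```

```text
the job is handed in; nothing more can be done
None
```

I've handed the job in: the wide drum, narrow drum and cap are on the rod, pushed against the flange by the cap with about 12 N at most, and released; the final camera check showed no gaps, no verdict came back, and I viewed 12 pictures, two over the limit of 10.

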